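Zero and click-set the focusing dial of a magnifier stand

TASK

Turn the black dial on top of the magnifier stand clockwise (seen from above), gently, until you feel the lens carriage press against its orange lower stop, without forcing it into the stop. Then turn the dial back counter-clockwise by exactly 5 clicks, let go, and leave it there. Do not shift the dish under the lens or anything else on the bench.

Things in the scene. Friction and masses are not known exactly. Their poses are not given: they have to be found in the camera images.
- stand: white and aluminium magnifier stand, screwed to the bench. Base plate 210 x 170 x 18 mm; origin is the centre of its underside, x along the 210 mm. A column (34 x 42 mm) rises at x = +60 mm, y = 0 and carries a round white head (72 mm diameter, 195 to 225 mm above the bench) with the dial on top. The lens reaches from the column towards -x.
- dial_axis (a point): point fixed to the stand on the dial's vertical axis, at the height to grip, 249 mm above the bench. The dial is a black round ribbed grip, 44 mm in diameter, from 229 to 263 mm above the bench, with a silver centre disc and a small white dot near its rim; it can be gripped at any yaw. Fingertips must stay above the white head (225 mm). This point does not turn with the dial.
- dial_top (a point): point fixed to the stand on the axis at the dial's top, 263 mm up. Clockwise from above lowers the lens. The dial clicks every 24 degrees and holds itself in a detent when let go; each click takes about 0.16 N m at first, falling away until it drops into the next. The lower stop lies at a detent, 2 to 4 clicks clockwise of the start; pressing past it adds about 0.04 N m per degree.
- lens (a point): centre of the round magnifier lens (black ring, about 75 mm across) on the blue carriage; it moves straight up 2 mm for each click of the dial counter-clockwise and down 2 mm for each click clockwise. It starts 4 to 8 mm above its lowest place, the stop.
- carriage: blue sleeve block, 54 x 62 x 40 mm, that runs up and down the column and carries the lens arm; origin at the centre of its underside, on the column's axis. Moved only by the dial.
- stop: orange cushioned stop block, 50 x 58 x 12 mm, around the column under the carriage; origin at the centre of its top face. It yields about 1 mm for each 110 N with which the carriage presses on it; pressing with more than 90 N (about 12 degrees of dial past the stop, 0.4 N m on top of the click) strains the screw.
- dish: pale round covered specimen dish, 60 mm diameter, 12 mm tall, lying loose on the stand's base plate under the lens; origin under its centre
- tub: blue round open tub, 170 mm across the rim, 100 mm tall, loose on the bench; origin under its centre
- jar: glass jar with yellow cap, 68 mm diameter, 110 mm tall; origin under its centre
- slidebox: plain wooden slide box, 100 x 80 x 32 mm; origin under its centre
- heart: red anatomical heart model on a small round foot, about 62 mm across, 102 mm tall; origin under its centre
- pen: black and yellow pen lying flat, 140 x 10 x 10 mm; origin under its centre, x along it
- notebook: small green notebook lying flat, 90 x 130 x 12 mm; origin under its centre

How it is judged:
By the outcome, as a careful person would: the job done as asked, in the order asked, and still so for the second after the job is handed in, with the robot touching nothing.
It also fails if it takes over 72 s, if anything falls off the work surface, if the arm or the gripper's body presses on something with over 40 N, if the wrist force passes 120 N, or if a joint passes its speed limit or range.

ROBOT

A 6-joint arm with a two-finger parallel gripper is mounted at the origin on the work surface. World frame = base frame: x ahead of the robot, y to its left, z up, the work surface at z = 0. Lengths are in mm, angles in rad, forces in N, time in s.
With the tool pointing down it reaches from about 400 to 925 mm from the base axis. Payload 12.5 kg.
Tool frame: the origin (TCP) lies at the centre of the arm's flange, where the gripper is bolted on; the fingertips stand 190 mm ahead of it and the grasp point (between the pads) lies 171 mm ahead of it; z points along the fingers, y is the line along which they close (so a half turn about z gives the same grasp; the last joint's range is limited). The gripper opens to 95 mm and grips with 3 to 60 N. Pads are 20 mm wide; open, the fingers measure 119 mm over their backs; the gripper's body (75 mm by 180 mm) begins 59 mm behind the grasp point.
Start: joints at [0.995, 0.491, 1.559, -0, 1.092, -0.106], TCP at [282.92, 557.298, 404.761] pointing down, gripper open.
Joint ranges: [-3.1, 3.1], [-0.84, 2.19], [0.05, 2.79], [-1.13, 4.28], [0.06, 2.93], [-2.69, 2.69]. Speed limits (rad/s): [2.22, 2.22, 2.79, 3.14, 3.14, 3.14].

INTERFACE

Orientations are given as [roll, pitch, yaw] about the fixed x, y, z axes, in that order (R = Rz(yaw) Ry(pitch) Rx(roll)).
In Python, from cell import env, read_camera, search_frame, cut_out gives the robot as it stands. The module is installed in compiled form; this text tells all that it offers.
- The arm moves only by the tool move_arm, never from a script. Its argument "commands" is a list of rows, each a list of 3 entries, a list of its own where there are three numbers: the shift along the world's x, y, z normalised to -1 to 1, where 1 is 0.03 m, then the turn about the world's z normalised to -1 to 1, where 1 is 0.08 rad, then the opening, from -1 (shut) to 1 (fully open), so that 0 is half open. A call has 1 to 20 rows; each row shifts and turns the commanded pose from where the row before left it; what a row does not reach is not made up. A row lasts 1/12 s, in which the tool goes at most 41.7 mm and 7.16 degrees, less where a joint would pass 70% of its speed; a pose out of reach is approached as far as the arm can. A call with a number of a shift or a turn outside -1 to 1 is refused whole. A call with a gripper value outside its range is refused whole. The fingers move at their own pace and stop on an object; the grip force is fixed at half the most. Time passes only in rows, so rows that do not move let the fingers close. It gives the time, the measured TCP pose, the force, the opening and the grip force at its end, in the units of the state.
- env.state(): the state, without advancing time (a new reading comes with each control period).
- read_camera(name): name is "scene" or "side" or "wrist"; returns a dict with "image" (400x640x3 uint8, red, green, blue), "fx", "fy", "cx", "cy" (pixels), "D" ([k1, k2, p1, p2, k3] as OpenCV has them; the pictures are not rectified), "rvec" (rotation vector, rad) and "tvec" (3), from world to camera coordinates, as OpenCV has them. Camera axes: x right, y down, z forward; pixel columns grow to the right and rows downward; lengths in mm; the calibration is good to about 2 mm. A picture is of the moment at which its call begins. There is no depth.
- env.job_done(): hands the job in; it is judged then, once.
Trained networks look in a picture, given as the dict that the camera call returned (one of the last four; its "shot" number tells which), for a name from the list of things; names that differ only in an ending like _2 or _b are one class to them, and where a whole thing is asked for, a point or a joint stands for the part that bears it (a point fixed in the world has none). Each returns a list of dicts, best first, with "confidence" (0 to 1); they miss things now and then, are a little off and sometimes report something else, mostly with a low value. They report only what shows in the picture. A call takes as long as a camera call.
- search_frame(thing, picture): "at" ([column, row] in pixels, amid what is visible of it).
- cut_out(thing, picture): "region" (400x640 bool, what is visible of it) and "at" ([column, row] in pixels, amid what is visible of it).
The state is a dict: "t": time; "joints": joint angles; "qvel": joint speeds; "tau": joint torques, N m; "eef_pos": TCP position; "tcp_rot": TCP orientation; "ft_force": force on the tool from outside, world axes, zero at the start; "moment": the same for the moment, N m; "opening": opening from 0.0 (shut) to 1.0 (fully open); "grip_force": force on a finger pad.
Only numpy, scipy, OpenCV 4.12 (cv2) and the standard library are available. Lean on these libraries where they do the work, as an engineer would, in place of code of your own. Each camera call takes 0.05 s, during which the arm holds its last target. There are 200 camera calls.

## Working session

There is one attempt and no reset: what is moved stays moved. The work goes in short steps, Python scripts to look and compute and a tool call to move; the robot and the scene stay as the last step left them, time stands still between calls to the robot, and variables do not carry over. Pictures are saved under pics/ and viewed, at most 10 in all, crops included, and the job is handed in when it is done.

Besides the shell and the picture viewer there is one more tool, called after "Call:" by a JSON object that holds its "op" and its "data", one argument or row to a line. move_arm: Moves the arm, as the interface text tells. Its arguments: {"type":"object","properties":{"commands":{"type":"array","items":{"type":"array"}}},"required":["commands"]}

```bash
mkdir -p pics; cat > h.py <<'E'
import numpy as np,cv2
from cell import env,read_camera,search_frame,cut_out
def ray(p,uv):
    K=np.array([[p["fx"],0,p["cx"]],[0,p["fy"],p["cy"]],[0,0,1]])
    u=cv2.undistortPoints(np.array([[uv]],float),K,np.array(p["D"],float))[0,0]
    R=cv2.Rodrigues(np.array(p["rvec"],float))[0];t=np.array(p["tvec"],float).ravel()
    return -R.T@t,R.T@np.array([u[0],u[1],1])
def atz(p,uv,z):
    c,d=ray(p,uv);return c+d*(z-c[2])/d[2]
def proj(p,X):
    K=np.array([[p["fx"],0,p["cx"]],[0,p["fy"],p["cy"]],[0,0,1]])
    return cv2.projectPoints(np.array(X,float).reshape(-1,3),np.array(p["rvec"],float),np.array(p["tvec"],float),K,np.array(p["D"],float))[0][:,0]
E
python3 - <<'E'
from h import *
ims=[]
for n in ["scene","side","wrist"]:
    p=read_camera(n); ims.append(p["image"])
    for th in ["dial_top","dial_axis","lens","stand","jar","heart","tub"]:
        for r in search_frame(th,p)[:1]:
            print(n,th,np.round(r["at"]),round(r["confidence"],2),np.round(atz(p,r["at"],{"dial_top":263,"dial_axis":249}.get(th,50))))
    print(n,"cam",np.round(ray(p,[320,200])[0]))
    cv2.imwrite(f"pics/{n}0.png",p["image"][:,:,::-1])
s=env.state();print(s)
E
```

```text
scene dial_top [305. 225.] 0.6 [747.  87. 263.]
scene dial_axis [304. 228.] 0.69 [743.  81. 249.]
scene lens [309. 215.] 0.56 [493. -41.  50.]
scene stand [300. 227.] 0.87 [557. -41.  50.]
scene jar [234. 184.] 0.88 [ 455. -363.   50.]
scene heart [390. 290.] 0.9 [684. 312.  50.]
scene tub [448. 261.] 0.97 [511. 429.  50.]
scene cam [1573.  567. 1130.]
side dial_top [352. 242.] 0.56 [ 365. -262.  263.]
side dial_axis [352. 243.] 0.75 [ 376. -249.  249.]
side lens [346. 225.] 0.94 [595.  43.  50.]
side stand [353. 248.] 0.85 [545. -54.  50.]
side jar [408. 335.] 0.75 [ 443. -374.   50.]
side heart [315. 179.] 0.7 [684. 326.  50.]
side tub [265. 173.] 0.91 [565. 463.  50.]
side cam [-149. -871.  833.]
wrist cam [223. 587. 385.]
{'t': 1.2, 'joints': array([ 9.95396017e-01,  4.90865133e-01,  1.55892892e+00,  2.31544021e-05,
        1.09171051e+00, -1.05602906e-01]), 'qvel': array([ 0.00014753,  0.00044052, -0.0009561 ,  0.00012839, -0.00028946,
       -0.00188789]), 'tau': array([-6.16882808e-04, -6.12478781e+01, -2.58423758e+01,  6.92942762e-02,
        4.46090475e-02, -8.27389272e-05]), 'eef_pos': array([282.91164648, 557.28350625, 404.77263932]), 'tcp_rot': array([ 3.14150288e+00, -1.11482618e-05,  2.67178458e+00]), 'ft_force': array([-0.12558374,  0.13170146,  0.17838173]), 'moment': array([ 0.02465151, -0.00198547,  0.05728046]), 'grip_force': 0.0, 'opening': 1.004466811577869}
```

```bash
python3 - <<'E'
import cv2,numpy as np
a=cv2.imread("pics/scene0.png");b=cv2.imread("pics/side0.png")
cv2.imwrite("pics/sc.png",cv2.resize(a[130:330,180:446],None,fx=3,fy=3,interpolation=cv2.INTER_CUBIC)[:600,:798])
cv2.imwrite("pics/sd.png",cv2.resize(b[130:330,220:486],None,fx=3,fy=3,interpolation=cv2.INTER_CUBIC)[:600,:798])
E
```

```text
(no output)
```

View pics/sc.png

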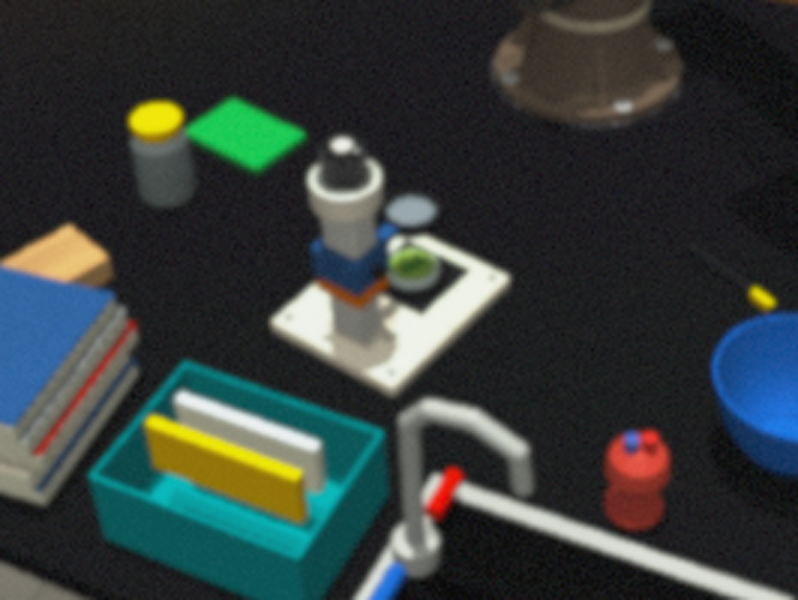

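View pics/sd.png

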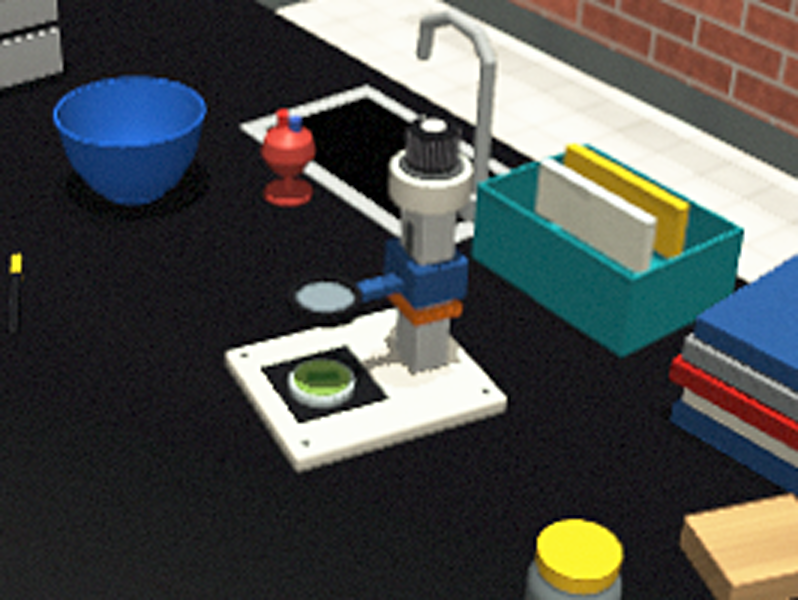

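Scene: dial's silver disc at crop (341,145) → pixel (293.7,178). Side: (433,125) → pixel (364,171.7). Surroundings near the dial at height are clear (tap to the far side).

```bash
python3 - <<'E'
from h import *
P=[]
for n,uv in [("scene",(293.7,178.3)),("side",(364.3,171.8))]:
    p=read_camera(n);P.append(p)
    g=p["image"].astype(int);m=np.zeros(g.shape[:2],bool)
    x,y=map(round,uv);w=g[y-5:y+6,x-6:x+7].min(2);
    print(n,np.round(atz(p,uv,263),1));print(w)
A=[];b=[]
for p,uv in zip(P,[(293.7,178.3),(364.3,171.8)]):
    c,d=ray(p,uv);d/=np.linalg.norm(d);M=np.eye(3)-np.outer(d,d);A.append(M);b.append(M@c)
print(np.linalg.solve(sum(A),sum(b)))
E
```

```text
scene [580.6 -36.  263. ]
[[ 28  30  25  31  34  39  34  28  27  29  29  29  26]
 [ 21  32  32  45  54  63  62  56  52  39  29  31  26]
 [ 30  36  58  82 104 117 119 110  93  68  43  36  30]
 [ 40  59  95 135 164 180 184 174 148 107  67  46  37]
 [ 49  78 127 176 211 220 222 217 191 141  90  57  44]
 [ 44  86 142 191 221 227 227 222 201 154 110  78  60]
 [ 46  74 123 172 205 214 214 202 172 143 122 101  71]
 [ 44  54  87 129 157 169 169 150 123 113 117 104  74]
 [ 44  41  54  74  97 107 100  88  76  76  84  79  65]
 [ 48  44  39  48  57  57  56  50  44  50  49  53  57]
 [ 60  47  44  49  48  44  45  48  50  43  47  51  63]]
side [584.7 -37.5 263. ]
[[ 81   9  13  16  13  17  17  19  12  10  10  53 143]
 [194 103  90 110  22  20  21  17  23  27  14  10  33]
 [170 102  96 131  88 116 113 104  51  16  16  23  15]
 [ 20  21  76 172 230 233 233 228 218 192  57  23  29]
 [ 23  22 137 251 255 254 252 252 255 252 147  24  36]
 [ 27  24 123 238 253 252 254 255 254 234 155  22  29]
 [ 27  26  32 103 185 194 216 211 198 139  66  25  32]
 [ 25  29  26  20  28  38  42  49  24  21  31  33  29]
 [ 42  28  26  27  26  28  25  27  32  27  32  26  32]
 [ 58  51  27  21  25  19  21  24  19  25  44  42  38]
 [ 59  61  36  40  43  37  69  36  55  34  58  52  50]]
[583.10608066 -36.57808284 263.74366561]
```

Call:
{"op": "move_arm", "data": {
  "commands": [
    [[0, 0, 0.8], 0, 1],
    [[0, 0, 0.8], 0, 1],
    [[0, 0, 0.8], 0, 1],
    [[0, 0, 0.8], 0, 1],
    [[0.4, -0.8, 0], -0.2, 1],
    [[0.4, -0.8, 0], -0.2, 1],
    [[0.4, -0.8, 0], -0.2, 1],
    [[0.4, -0.8, 0], -0.2, 1],
    [[0.4, -0.8, 0], -0.2, 1],
    [[0.4, -0.8, 0], -0.2, 1],
    [[0.4, -0.8, 0], -0.2, 1],
    [[0.4, -0.8, 0], -0.2, 1],
    [[0.4, -0.8, 0], -0.2, 1],
    [[0.4, -0.8, 0], -0.2, 1],
    [[0.4, -0.8, 0], -0.2, 1],
    [[0.4, -0.8, 0], -0.2, 1],
    [[0.4, -0.8, 0], -0.2, 1],
    [[0.4, -0.8, 0], -0.2, 1],
    [[0.4, -0.8, 0], -0.2, 1],
    [[0.4, -0.8, 0], -0.2, 1]
  ]
}}

```text
t: 2.97
eef_pos: [475.3, 172.0, 500.9]
tcp_rot: [3.141, 0.0, 2.415]
ft_force: [-0.2, -0.1, 0.5]
opening: 1.0
grip_force: 0.0
```

Call:
{"op": "move_arm", "data": {
  "commands": [
    [[0.4, -0.8, 0], -0.2, 1],
    [[0.4, -0.8, 0], -0.2, 1],
    [[0.4, -0.8, 0], -0.2, 1],
    [[0.4, -0.8, 0], -0.2, 1],
    [[0.4, -0.8, 0], -0.2, 1],
    [[0.4, -0.8, 0], -0.2, 1],
    [[0.4, -0.8, 0], -0.2, 1],
    [[0.4, -0.8, 0], -0.2, 1],
    [[0, 0, 0], 0, 1],
    [[0, 0, 0], 0, 1],
    [[0, 0, 0], 0, 1]
  ]
}}

```text
t: 3.88
eef_pos: [570.6, -18.3, 500.7]
tcp_rot: [-3.142, -0.0, 2.288]
ft_force: [0.9, 1.2, -0.1]
opening: 1.002
grip_force: 0.0
```

```bash
python3 - <<'E'
from h import *
s=env.state();print(s["t"],s["eef_pos"],s["tcp_rot"],s["joints"],s["moment"],s["ft_force"])
p=read_camera("wrist");cv2.imwrite("pics/w1.png",p["image"][:,:,::-1])
print(ray(p,[320,200])[0],proj(p,[583,-37,263]))
q=read_camera("scene");print("tapbase",atz(q,(318,312),0), "tip for z250", atz(q,(355,290),250))
E
```

```text
3.8833 [570.64994237 -18.33574529 500.67439644] [-3.14157931e+00 -4.54830781e-04  2.28785756e+00] [-1.47841984e-01  3.30104809e-01  1.55851090e+00  2.99882331e-04
  1.25333176e+00 -8.64996886e-01] [-0.00712112  0.02146509 -0.04100901] [ 0.8965484   1.16450202 -0.14880258]
[526.41481909  32.07898141 481.35359745] [[316.72369042 245.07683003]]
tapbase [801.94615863 142.91939872   0.        ] tip for z250 [881.61827155 285.92870588 250.        ]
```

View pics/w1.png

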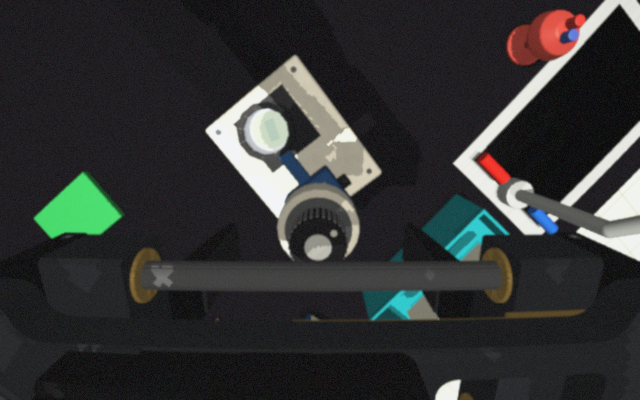

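The wrist picture shows the dial's silver disc at (319,247), white dot at (334,233), predicted centre (317,245): consistent within about 2 mm.

```bash
python3 - <<'E'
from h import *
p=read_camera("wrist");g=p["image"].astype(float)
w=g[225:262,300:345].min(2);m=(w>130).astype(np.uint8)
n,l,st,c=cv2.connectedComponentsWithStats(m)
for i in range(1,n): print(st[i],c[i]+[300,225],np.round(atz(p,c[i]+[300,225],263),1))
s=env.state();print(s["eef_pos"])
for n in ["scene","side"]:
    q=read_camera(n);
    for r in search_frame("lens",q)[:1]: print(n,r["at"],r["confidence"])
    cv2.imwrite(f"pics/{n}1.png",q["image"][:,:,::-1])
E
```

```text
[31  7  5  4 17] [332.88235294 233.41176471] [586.  -21.8 263. ]
[  5  11  26  24 485] [317.27216495 247.89690722] [584.9 -38.  263. ]
[570.5319191  -17.75022178 500.99742821]
side [346.9, 227.5] 0.93
```

Call:
{"op": "move_arm", "data": {
  "commands": [
    [[0.44, -0.62, 0], 0, 1],
    [[0, 0, 0], 0, 1],
    [[0, 0, -0.6], 0, 1],
    [[0, 0, -0.6], 0, 1],
    [[0, 0, -0.6], 0, 1],
    [[0, 0, -0.6], 0, 1],
    [[0, 0, -0.23], 0, 1],
    [[0, 0, 0], 0, 1],
    [[0, 0, 0], 0, 1],
    [[0, 0, 0], 0, 1]
  ]
}}

```text
t: 5.07
eef_pos: [584.3, -37.2, 423.0]
tcp_rot: [3.14, 0.001, 2.288]
ft_force: [-0.9, -0.1, 0.9]
opening: 1.002
grip_force: 0.0
```

```bash
cat > st.py <<'E'
from h import *
s=env.state()
for k in ["t","eef_pos","tcp_rot","ft_force","moment","opening","grip_force"]: print(k,np.round(s[k],4),end="; ")
print("j6",s["joints"][5],"tau6",s["tau"][5])
E
python3 st.py
```

```text
t 5.0667; eef_pos [584.2501 -37.2018 422.9942]; tcp_rot [3.1405e+00 1.2000e-03 2.2879e+00]; ft_force [-0.9334 -0.1432  0.9062]; moment [-0.0129  0.0342  0.0294]; opening 1.0025; grip_force 0.0; j6 -0.8935199319181556 tau6 0.0025683915009722114
```

Grip (moment noise is about 0.04 N m; force is clear of contact).

Call:
{"op": "move_arm", "data": {
  "commands": [
    [[0, 0, 0], 0, 0.2],
    [[0, 0, 0], 0, 0],
    [[0, 0, 0], 0, -0.1],
    [[0, 0, 0], 0, -1],
    [[0, 0, 0], 0, -1],
    [[0, 0, 0], 0, -1],
    [[0, 0, 0], 0, -1],
    [[0, 0, 0], 0, -1],
    [[0, 0, 0], 0, -1],
    [[0, 0, 0], 0, -1]
  ]
}}

```text
t: 5.9
eef_pos: [584.1, -37.3, 421.8]
tcp_rot: [3.142, -0.0, 2.288]
ft_force: [-0.0, 0.6, -0.5]
opening: 0.458
grip_force: 30.0
```

```bash
python3 st.py; python3 st.py
```

```text
t 5.9; eef_pos [584.1194 -37.3017 421.8433]; tcp_rot [ 3.1415 -0.      2.2878]; ft_force [-0.0448  0.5625 -0.4664]; moment [-0.039   0.0402 -0.0621]; opening 0.4577; grip_force 30.0; j6 -0.893662891873705 tau6 0.0009099531052925158
t 5.9; eef_pos [584.1194 -37.3017 421.8433]; tcp_rot [ 3.1415 -0.      2.2878]; ft_force [-0.0448  0.5625 -0.4664]; moment [-0.039   0.0402 -0.0621]; opening 0.4577; grip_force 30.0; j6 -0.893662891873705 tau6 0.0009099531052925158
```

Call:
{"op": "move_arm", "data": {
  "commands": [
    [[0, 0, 0], -0.25, -1],
    [[0, 0, 0], -0.25, -1],
    [[0, 0, 0], -0.2, -1],
    [[0, 0, 0], 0, -1],
    [[0, 0, 0], 0, -1],
    [[0, 0, 0], 0, -1]
  ]
}}

```text
t: 6.4
eef_pos: [584.1, -37.3, 421.8]
tcp_rot: [3.142, -0.0, 2.232]
ft_force: [0.2, 0.4, 0.3]
opening: 0.456
grip_force: 30.0
```

```bash
python3 st.py
```

```text
t 6.4; eef_pos [584.1177 -37.2898 421.8319]; tcp_rot [ 3.1415e+00 -1.0000e-04  2.2320e+00]; ft_force [0.1991 0.386  0.2765]; moment [-0.0304  0.0559  0.0945]; opening 0.4563; grip_force 30.0001; j6 -0.837800032801984 tau6 0.1288221124559641
```

Call:
{"op": "move_arm", "data": {
  "commands": [
    [[0, 0, 0], -0.4, -1],
    [[0, 0, 0], -0.4, -1],
    [[0, 0, 0], -0.4, -1],
    [[0, 0, 0], -0.4, -1],
    [[0, 0, 0], -0.4, -1],
    [[0, 0, 0], -0.4, -1],
    [[0, 0, 0], -0.4, -1],
    [[0, 0, 0], -0.4, -1],
    [[0, 0, 0], -0.4, -1],
    [[0, 0, 0], -0.4, -1],
    [[0, 0, 0], -0.4, -1],
    [[0, 0, 0], -0.4, -1],
    [[0, 0, 0], -0.4, -1],
    [[0, 0, 0], -0.036, -1],
    [[0, 0, 0], 0, -1],
    [[0, 0, 0], 0, -1],
    [[0, 0, 0], 0, -1]
  ]
}}

```text
t: 7.82
eef_pos: [584.1, -37.3, 421.8]
tcp_rot: [-3.141, -0.0, 1.814]
ft_force: [-1.6, -0.5, 0.1]
opening: 0.456
grip_force: 30.0
```

```bash
python3 st.py
```

```text
t 7.8167; eef_pos [584.0808 -37.3049 421.8469]; tcp_rot [-3.1415 -0.      1.8137]; ft_force [-1.603  -0.4653  0.0579]; moment [-0.1058  0.1939  0.1003]; opening 0.4556; grip_force 30.0002; j6 -0.4195213414483547 tau6 0.11923170648515224
```

Call:
{"op": "move_arm", "data": {
  "commands": [
    [[0, 0, 0], -0.4, -1],
    [[0, 0, 0], -0.4, -1],
    [[0, 0, 0], -0.4, -1],
    [[0, 0, 0], -0.4, -1],
    [[0, 0, 0], -0.4, -1],
    [[0, 0, 0], -0.4, -1],
    [[0, 0, 0], -0.4, -1],
    [[0, 0, 0], -0.4, -1],
    [[0, 0, 0], -0.4, -1],
    [[0, 0, 0], -0.4, -1],
    [[0, 0, 0], -0.4, -1],
    [[0, 0, 0], -0.4, -1],
    [[0, 0, 0], -0.4, -1],
    [[0, 0, 0], -0.036, -1],
    [[0, 0, 0], 0, -1],
    [[0, 0, 0], 0, -1],
    [[0, 0, 0], 0, -1]
  ]
}}

```text
t: 9.23
eef_pos: [584.1, -37.3, 421.8]
tcp_rot: [-3.141, 0.0, 1.395]
ft_force: [-2.3, -1.3, 0.2]
opening: 0.458
grip_force: 30.0
```

```bash
python3 st.py
```

```text
t 9.2333; eef_pos [584.0526 -37.3051 421.8327]; tcp_rot [-3.1414e+00  1.0000e-04  1.3950e+00]; ft_force [-2.2529 -1.2506  0.2147]; moment [-0.1206  0.4615  0.1715]; opening 0.4579; grip_force 30.0001; j6 -0.0007527209820271033 tau6 0.14055565930902958
```

Call:
{"op": "move_arm", "data": {
  "commands": [
    [[0, 0, 0], -0.2, -1],
    [[0, 0, 0], -0.2, -1],
    [[0, 0, 0], 0, -1],
    [[0, 0, 0], 0, -1]
  ]
}}

```text
t: 9.57
eef_pos: [584.1, -37.3, 421.8]
tcp_rot: [-3.141, 0.0, 1.362]
ft_force: [-2.5, -1.0, 0.8]
opening: 0.46
grip_force: 30.0
```

```bash
python3 st.py
```

```text
t 9.5667; eef_pos [584.0752 -37.3051 421.8458]; tcp_rot [-3.1415e+00  1.0000e-04  1.3620e+00]; ft_force [-2.5119 -1.0299  0.8399]; moment [-0.2226  0.6423  0.0849]; opening 0.4603; grip_force 30.0003; j6 0.03220246806318871 tau6 0.20507925655692816
```

Call:
{"op": "move_arm", "data": {
  "commands": [
    [[0, 0, 0], -0.15, -1],
    [[0, 0, 0], -0.15, -1],
    [[0, 0, 0], 0, -1],
    [[0, 0, 0], 0, -1]
  ]
}}

```text
t: 9.9
eef_pos: [584.1, -37.3, 421.8]
tcp_rot: [-3.141, 0.0, 1.338]
ft_force: [-4.8, -1.8, 0.6]
opening: 0.461
grip_force: 30.0
```

```bash
python3 st.py; python3 - <<'E'
from h import *
b=read_camera("side")["image"][:,:,::-1]
a=cv2.imread("pics/side0.png")
f=lambda i:cv2.resize(i[150:270,310:390],None,fx=5,fy=5,interpolation=cv2.INTER_CUBIC)
cv2.imwrite("pics/cmp1.png",np.hstack([f(a),f(b)]))
E
```

```text
t 9.9; eef_pos [584.0545 -37.3235 421.8354]; tcp_rot [-3.1414e+00  1.0000e-04  1.3379e+00]; ft_force [-4.8045 -1.8341  0.5828]; moment [-0.2529  0.7938  0.0451]; opening 0.4611; grip_force 30.0003; j6 0.05628925618678318 tau6 0.13564471621066332
```

View pics/cmp1.png

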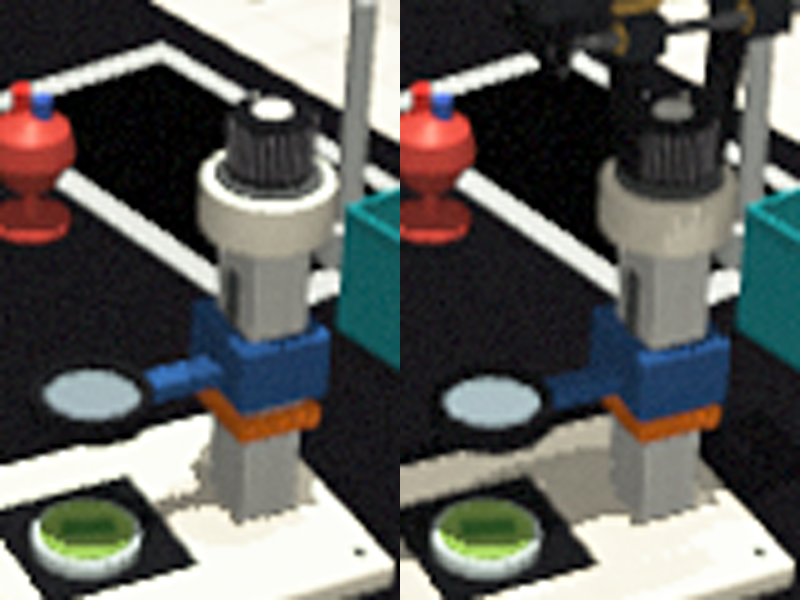

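The side view shows lens and carriage lowered slightly (lens row about 393→402 in 5x crop, ~1.7 px); the orange stop is partly covered. I'll relieve the side force and measure lens drop by sub-pixel registration.

Call:
{"op": "move_arm", "data": {
  "commands": [
    [[-0.02, -0.01, 0], 0, -1],
    [[0, 0, 0], 0, -1],
    [[0, 0, 0], 0, -1]
  ]
}}

```text
t: 10.2
eef_pos: [583.7, -37.5, 421.8]
tcp_rot: [3.141, -0.001, 1.338]
ft_force: [0.8, 2.8, -1.7]
opening: 0.459
grip_force: 30.0
```

```bash
python3 st.py; cat > lens.py <<'E'
from h import *
import sys
a=cv2.imread("pics/side0.png")
def drop(b,box,ch):
    x0,y0,x1,y1=box
    f=lambda i:cv2.resize(i[:,:,ch][y0:y1,x0:x1],None,fx=4,fy=4,interpolation=cv2.INTER_CUBIC).astype(np.float32)
    W=np.eye(2,3,dtype=np.float32)
    cc,W=cv2.findTransformECC(f(a),f(b),W,cv2.MOTION_TRANSLATION,(3,200,1e-6),None,5)
    return cc,W[:,2]/4
p=read_camera("side");b=p["image"][:,:,::-1].copy()
k=proj(p,[[535,-37,110],[535,-37,108]]);print("px per 2mm",k[1]-k[0])
for nm,box,ch in [("lens",(317,221,340,237),0),("lensR",(317,221,340,237),2),("carr",(348,208,378,236),0),("head ref",(348,180,380,202),1),("dishref",(312,246,342,268),1)]:
    print(nm,drop(b,box,ch))
E
python3 lens.py
```

```text
t 10.2; eef_pos [583.737  -37.4657 421.8443]; tcp_rot [ 3.1407e+00 -5.0000e-04  1.3381e+00]; ft_force [ 0.7561  2.7796 -1.7049]; moment [ 0.2175 -0.0964  0.0661]; opening 0.4594; grip_force 29.9998; j6 0.05540610137492739 tau6 0.07457428146153688
px per 2mm [-0.02581293  0.6213225 ]
lens (0.9910812408101077, array([-0.05033103,  1.4180181 ], dtype=float32))
lensR (0.9914778259775375, array([-0.07445268,  1.4177234 ], dtype=float32))
carr (0.8861151350853023, array([-0.15100585,  0.6938896 ], dtype=float32))
head ref (0.8029794043035391, array([0.10488974, 0.6973084 ], dtype=float32))
dishref (0.9230998540915359, array([-0.03424891, -0.19626628], dtype=float32))
```

Lens dropped 4.6 mm = 2.28 clicks = 55°, equal to the gripper's 54.4°: no stop yet (the 0.2 was side-load friction); on to detent 3 plus 3°.

Call:
{"op": "move_arm", "data": {
  "commands": [
    [[0, 0, 0], -0.4, -1],
    [[0, 0, 0], -0.4, -1],
    [[0, 0, 0], -0.4, -1],
    [[0, 0, 0], -0.4, -1],
    [[0, 0, 0], -0.4, -1],
    [[0, 0, 0], -0.4, -1],
    [[0, 0, 0], -0.4, -1],
    [[0, 0, 0], -0.4, -1],
    [[0, 0, 0], -0.4, -1],
    [[0, 0, 0], -0.4, -1],
    [[0, 0, 0], -0.236, -1],
    [[0, 0, 0], 0, -1],
    [[0, 0, 0], 0, -1],
    [[0, 0, 0], 0, -1]
  ]
}}

```text
t: 11.42
eef_pos: [583.7, -37.5, 421.9]
tcp_rot: [3.141, -0.001, 1.0]
ft_force: [2.8, 4.6, -2.5]
opening: 0.459
grip_force: 30.0
```

```bash
python3 st.py; python3 lens.py
```

```text
t 11.4167; eef_pos [583.6834 -37.4639 421.8604]; tcp_rot [ 3.1411e+00 -6.0000e-04  1.0000e+00]; ft_force [ 2.8456  4.6301 -2.4785]; moment [ 0.6568 -0.5175  0.1878]; opening 0.4591; grip_force 29.9996; j6 0.39355084943618623 tau6 0.16594449989497662
px per 2mm [-0.02581293  0.6213225 ]
lens (0.992432223202632, array([-0.01950644,  1.9089663 ], dtype=float32))
lensR (0.9933050695184084, array([-0.04367993,  1.91191   ], dtype=float32))
carr (0.8426965355132904, array([-0.15371223,  0.8528109 ], dtype=float32))
head ref (0.8052883018354351, array([0.13732107, 0.7132789 ], dtype=float32))
dishref (0.9148598010513908, array([-0.03891412, -0.18461975], dtype=float32))
```

Call:
{"op": "move_arm", "data": {
  "commands": [
    [[0.01, 0.01, 0], 0, -1],
    [[0, 0, 0], 0, -1],
    [[0, 0, 0], 0, -1]
  ]
}}

```text
t: 11.72
eef_pos: [583.8, -37.3, 421.9]
tcp_rot: [3.141, 0.0, 0.999]
ft_force: [2.3, 2.4, -2.4]
opening: 0.456
grip_force: 30.0
```

```bash
python3 st.py
```

```text
t 11.7167; eef_pos [583.8288 -37.3305 421.8522]; tcp_rot [3.1414e+00 1.0000e-04 9.9950e-01]; ft_force [ 2.2974  2.3987 -2.4161]; moment [ 0.3282 -0.2953  0.0806]; opening 0.4557; grip_force 29.9996; j6 0.39468362455011224 tau6 0.1535619841888547
```

Call:
{"op": "move_arm", "data": {
  "commands": [
    [[0, 0, 0], -0.15, -1],
    [[0, 0, 0], -0.15, -1],
    [[0, 0, 0], 0, -1],
    [[0, 0, 0], 0, -1]
  ]
}}

```text
t: 12.05
eef_pos: [583.8, -37.4, 421.9]
tcp_rot: [3.141, -0.0, 0.975]
ft_force: [1.4, 2.1, -1.8]
opening: 0.458
grip_force: 30.0
```

```bash
python3 st.py; python3 lens.py|head -2
```

```text
t 12.05; eef_pos [583.8291 -37.3548 421.8704]; tcp_rot [ 3.1414 -0.      0.975 ]; ft_force [ 1.3787  2.0964 -1.8311]; moment [ 0.2241 -0.3441  0.0949]; opening 0.4575; grip_force 29.9997; j6 0.4190797578441679 tau6 0.1889711245894432
px per 2mm [-0.02581293  0.6213225 ]
lens (0.9937555854678419, array([-0.05202037,  1.9405025 ], dtype=float32))
```

Call:
{"op": "move_arm", "data": {
  "commands": [
    [[0, 0, 0], -0.15, -1],
    [[0, 0, 0], -0.15, -1],
    [[0, 0, 0], 0, -1],
    [[0, 0, 0], 0, -1]
  ]
}}

```text
t: 12.43
eef_pos: [583.9, -37.3, 421.9]
tcp_rot: [3.141, 0.0, 0.951]
ft_force: [3.2, 2.9, -1.4]
opening: 0.457
grip_force: 30.0
```

```bash
python3 st.py; python3 lens.py|head -3
```

```text
t 12.4333; eef_pos [583.8508 -37.3254 421.8574]; tcp_rot [3.1414 0.     0.9511]; ft_force [ 3.2207  2.8574 -1.421 ]; moment [ 0.1922 -0.3344  0.0956]; opening 0.4574; grip_force 29.9997; j6 0.4430950861563801 tau6 0.18522768281400204
px per 2mm [-0.02581293  0.6213225 ]
lens (0.9936675980237746, array([-0.02197781,  1.9771346 ], dtype=float32))
lensR (0.9945275030647645, array([-0.05331708,  1.9816394 ], dtype=float32))
```

Call:
{"op": "move_arm", "data": {
  "commands": [
    [[0, 0, 0], -0.2, -1],
    [[0, 0, 0], -0.2, -1],
    [[0, 0, 0], 0, -1],
    [[0, 0, 0], 0, -1]
  ]
}}

```text
t: 12.82
eef_pos: [583.8, -37.3, 421.9]
tcp_rot: [3.141, -0.0, 0.919]
ft_force: [2.3, 0.6, -1.9]
opening: 0.454
grip_force: 30.0
```

```bash
python3 st.py; python3 lens.py|head -3
```

```text
t 12.8167; eef_pos [583.8245 -37.3432 421.8973]; tcp_rot [ 3.1414 -0.      0.919 ]; ft_force [ 2.2589  0.6058 -1.9251]; moment [ 0.1316 -0.313   0.0695]; opening 0.454; grip_force 29.9997; j6 0.47512361119291535 tau6 0.1694360375404358
px per 2mm [-0.02581293  0.6213225 ]
lens (0.9938701862008447, array([-0.01677161,  2.0299597 ], dtype=float32))
lensR (0.9941571600840539, array([-0.03693239,  2.021868  ], dtype=float32))
```

Torque is falling at 6.4° past detent 3: no stop there, so it must be at detent 4. Approach it slowly.

Call:
{"op": "move_arm", "data": {
  "commands": [
    [[0, 0, 0], -0.4, -1],
    [[0, 0, 0], -0.4, -1],
    [[0, 0, 0], -0.4, -1],
    [[0, 0, 0], -0.4, -1],
    [[0, 0, 0], -0.4, -1],
    [[0, 0, 0], -0.4, -1],
    [[0, 0, 0], -0.4, -1],
    [[0, 0, 0], -0.4, -1],
    [[0, 0, 0], -0.4, -1],
    [[0, 0, 0], -0.236, -1],
    [[0, 0, 0], 0, -1],
    [[0, 0, 0], 0, -1],
    [[0, 0, 0], 0, -1]
  ]
}}

```text
t: 13.95
eef_pos: [583.8, -37.3, 421.8]
tcp_rot: [3.142, 0.0, 0.613]
ft_force: [1.1, 0.7, -2.0]
opening: 0.458
grip_force: 30.0
```

```bash
python3 st.py; python3 lens.py|head -3
```

```text
t 13.95; eef_pos [583.8002 -37.3237 421.8415]; tcp_rot [3.1416e+00 1.0000e-04 6.1300e-01]; ft_force [ 1.0636  0.6707 -1.9653]; moment [ 0.1308 -0.1983 -0.0032]; opening 0.4585; grip_force 29.9998; j6 0.7811365277761415 tau6 0.00967711239354685
px per 2mm [-0.02581293  0.6213225 ]
lens (0.989290504565615, array([-0.01857996,  2.4538035 ], dtype=float32))
lensR (0.9900422989163792, array([-0.04281769,  2.4497912 ], dtype=float32))
```

Call:
{"op": "move_arm", "data": {
  "commands": [
    [[0, 0, 0], -0.2, -1],
    [[0, 0, 0], -0.2, -1],
    [[0, 0, 0], 0, -1],
    [[0, 0, 0], 0, -1],
    [[0, 0, 0], 0, -1]
  ]
}}

```text
t: 14.42
eef_pos: [583.8, -37.3, 421.9]
tcp_rot: [3.142, 0.0, 0.581]
ft_force: [1.7, 0.9, -1.6]
opening: 0.459
grip_force: 30.0
```

```bash
python3 st.py; python3 lens.py|head -3
```

```text
t 14.4167; eef_pos [583.8072 -37.2929 421.8504]; tcp_rot [3.1415e+00 1.0000e-04 5.8050e-01]; ft_force [ 1.6792  0.9077 -1.6075]; moment [ 0.0995 -0.131   0.1435]; opening 0.4591; grip_force 29.9998; j6 0.8136561616773121 tau6 0.2062190417200327
px per 2mm [-0.02581293  0.6213225 ]
lens (0.9890538372133014, array([-0.04115006,  2.4917479 ], dtype=float32))
lensR (0.9896175169618389, array([-0.06703776,  2.4906733 ], dtype=float32))
```

Call:
{"op": "move_arm", "data": {
  "commands": [
    [[0, 0, 0], -0.2, -1],
    [[0, 0, 0], -0.2, -1],
    [[0, 0, 0], 0, -1],
    [[0, 0, 0], 0, -1],
    [[0, 0, 0], 0, -1]
  ]
}}

```text
t: 14.88
eef_pos: [583.8, -37.3, 421.9]
tcp_rot: [3.142, 0.0, 0.548]
ft_force: [2.1, 2.3, -1.5]
opening: 0.458
grip_force: 30.0
```

```bash
python3 st.py; python3 lens.py|head -3
```

```text
t 14.8833; eef_pos [583.8048 -37.286  421.8619]; tcp_rot [3.1415e+00 1.0000e-04 5.4840e-01]; ft_force [ 2.0627  2.3228 -1.5115]; moment [ 0.14   -0.1474  0.218 ]; opening 0.458; grip_force 29.9998; j6 0.8457783283424167 tau6 0.21918972954154015
px per 2mm [-0.02581293  0.6213225 ]
lens (0.9892271110803972, array([-0.05409329,  2.543639  ], dtype=float32))
lensR (0.9899185778729491, array([-0.06761434,  2.5425782 ], dtype=float32))
```

Call:
{"op": "move_arm", "data": {
  "commands": [
    [[0, 0, 0], -0.2, -1],
    [[0, 0, 0], -0.1, -1],
    [[0, 0, 0], 0, -1],
    [[0, 0, 0], 0, -1],
    [[0, 0, 0], 0, -1]
  ]
}}

```text
t: 15.35
eef_pos: [583.8, -37.3, 421.9]
tcp_rot: [3.142, -0.0, 0.524]
ft_force: [1.2, 1.6, -1.4]
opening: 0.459
grip_force: 30.0
```

```bash
python3 st.py; python3 lens.py|head -3
```

```text
t 15.35; eef_pos [583.8101 -37.2957 421.8761]; tcp_rot [ 3.1415 -0.      0.5243]; ft_force [ 1.1541  1.5884 -1.3981]; moment [ 0.2563 -0.0768  0.2422]; opening 0.4589; grip_force 29.9997; j6 0.8697923672812257 tau6 0.23510215803980827
px per 2mm [-0.02581293  0.6213225 ]
lens (0.9899927391083053, array([-0.08817679,  2.5790274 ], dtype=float32))
lensR (0.9911775174434427, array([-0.11352552,  2.575984  ], dtype=float32))
```

Torque 0.235 N m and rising at 4–5° past detent 4, unlike the earlier free clicks: carriage is on the stop (~35 N). Now back: 1.1 units to the stop detent plus 26.18 units (5 clicks).

Call:
{"op": "move_arm", "data": {
  "commands": [
    [[0, 0, 0], 0.3, -1],
    [[0, 0, 0], 0.4, -1],
    [[0, 0, 0], 0.4, -1],
    [[0, 0, 0], 0.5, -1],
    [[0, 0, 0], 0.5, -1],
    [[0, 0, 0], 0.5, -1],
    [[0, 0, 0], 0.5, -1],
    [[0, 0, 0], 0.5, -1],
    [[0, 0, 0], 0.5, -1],
    [[0, 0, 0], 0.5, -1],
    [[0, 0, 0], 0.5, -1],
    [[0, 0, 0], 0.5, -1],
    [[0, 0, 0], 0.5, -1],
    [[0, 0, 0], 0.236, -1],
    [[0, 0, 0], 0, -1],
    [[0, 0, 0], 0, -1],
    [[0, 0, 0], 0, -1]
  ]
}}

```text
t: 16.82
eef_pos: [583.8, -37.3, 421.9]
tcp_rot: [3.141, -0.0, 1.03]
ft_force: [2.3, 0.8, -1.8]
opening: 0.461
grip_force: 30.0
```

```bash
python3 st.py; python3 lens.py|head -3
```

```text
t 16.8167; eef_pos [583.8364 -37.3429 421.89  ]; tcp_rot [ 3.1413 -0.      1.0305]; ft_force [ 2.3273  0.849  -1.8278]; moment [-0.0077 -0.2332 -0.0083]; opening 0.4611; grip_force 29.9998; j6 0.36363312643181095 tau6 -0.008462350233457983
px per 2mm [-0.02581293  0.6213225 ]
lens (0.992447290970115, array([-0.04383279,  1.8813783 ], dtype=float32))
lensR (0.9931759518896139, array([-0.07289435,  1.8787179 ], dtype=float32))
```

Call:
{"op": "move_arm", "data": {
  "commands": [
    [[0, 0, 0], 0.5, -1],
    [[0, 0, 0], 0.5, -1],
    [[0, 0, 0], 0.5, -1],
    [[0, 0, 0], 0.5, -1],
    [[0, 0, 0], 0.5, -1],
    [[0, 0, 0], 0.5, -1],
    [[0, 0, 0], 0.5, -1],
    [[0, 0, 0], 0.5, -1],
    [[0, 0, 0], 0.5, -1],
    [[0, 0, 0], 0.5, -1],
    [[0, 0, 0], 0.472, -1],
    [[0, 0, 0], 0, -1],
    [[0, 0, 0], 0, -1]
  ]
}}

```text
t: 17.95
eef_pos: [583.9, -37.4, 421.9]
tcp_rot: [3.141, 0.0, 1.467]
ft_force: [2.4, -0.0, -2.1]
opening: 0.461
grip_force: 30.0
```

```bash
python3 st.py; python3 lens.py|head -3
```

```text
t 17.95; eef_pos [583.8963 -37.3909 421.8654]; tcp_rot [3.1412e+00 1.0000e-04 1.4673e+00]; ft_force [ 2.4428 -0.0248 -2.112 ]; moment [-0.0502 -0.3835 -0.1067]; opening 0.4609; grip_force 29.9995; j6 -0.07326476717814531 tau6 -0.32445198856294155
px per 2mm [-0.02581293  0.6213225 ]
lens (0.9925106186728504, array([0.00337284, 1.1954366 ], dtype=float32))
lensR (0.9925178184234924, array([-0.02338495,  1.1996446 ], dtype=float32))
```

Call:
{"op": "move_arm", "data": {
  "commands": [
    [[0, 0, 0], 0.5, -1],
    [[0, 0, 0], 0.5, -1],
    [[0, 0, 0], 0.5, -1],
    [[0, 0, 0], 0.5, -1],
    [[0, 0, 0], 0.5, -1],
    [[0, 0, 0], 0.5, -1],
    [[0, 0, 0], 0.5, -1],
    [[0, 0, 0], 0.5, -1],
    [[0, 0, 0], 0.5, -1],
    [[0, 0, 0], 0.5, -1],
    [[0, 0, 0], 0, -1],
    [[0, 0, 0], 0, -1],
    [[0, 0, 0], 0, -1]
  ]
}}

```text
t: 19.08
eef_pos: [583.9, -37.3, 421.9]
tcp_rot: [3.141, 0.0, 1.867]
ft_force: [3.0, -0.4, -3.3]
opening: 0.457
grip_force: 30.0
```

```bash
python3 st.py; python3 lens.py|head -3
```

```text
t 19.0833; eef_pos [583.9119 -37.3308 421.8961]; tcp_rot [3.1411e+00 2.0000e-04 1.8671e+00]; ft_force [ 2.9649 -0.4459 -3.3099]; moment [-0.0424 -0.7147  0.0243]; opening 0.4572; grip_force 29.9995; j6 -0.47307820820142993 tau6 -0.011010840826202184
px per 2mm [-0.02581293  0.6213225 ]
lens (0.9897675366101261, array([-0.0547071,  0.639416 ], dtype=float32))
lensR (0.9900992189358434, array([-0.07661033,  0.64471257], dtype=float32))
```

Call:
{"op": "move_arm", "data": {
  "commands": [
    [[0.01, 0, 0], 0, -1],
    [[0, 0, 0], 0.5, -1],
    [[0, 0, 0], 0.5, -1],
    [[0, 0, 0], 0.5, -1],
    [[0, 0, 0], 0.5, -1],
    [[0, 0, 0], 0.5, -1],
    [[0, 0, 0], 0.5, -1],
    [[0, 0, 0], 0.5, -1],
    [[0, 0, 0], 0.5, -1],
    [[0, 0, 0], 0.5, -1],
    [[0, 0, 0], 0.5, -1],
    [[0, 0, 0], 0.236, -1],
    [[0, 0, 0], 0, -1],
    [[0, 0, 0], 0, -1],
    [[0, 0, 0], 0, -1]
  ]
}}

```text
t: 20.38
eef_pos: [584.1, -37.3, 421.9]
tcp_rot: [-3.142, -0.0, 2.287]
ft_force: [2.5, -0.3, -1.7]
opening: 0.458
grip_force: 30.0
```

```bash
python3 st.py; python3 lens.py|head -3
```

```text
t 20.3833; eef_pos [584.0807 -37.3116 421.8627]; tcp_rot [-3.1416e+00 -1.0000e-04  2.2866e+00]; ft_force [ 2.4502 -0.2828 -1.6548]; moment [-0.0454 -0.4194 -0.0131]; opening 0.4577; grip_force 29.9996; j6 -0.892507617182181 tau6 -0.0036464428558247164
px per 2mm [-0.02581293  0.6213225 ]
lens (0.9916787861089903, array([0.060799  , 0.01445443], dtype=float32))
lensR (0.9913218719100744, array([0.06389084, 0.02687589], dtype=float32))
```

Call:
{"op": "move_arm", "data": {
  "commands": [
    [[0, 0, 0], 0.5, -1],
    [[0, 0, 0], 0.5, -1],
    [[0, 0, 0], 0.5, -1],
    [[0, 0, 0], 0.5, -1],
    [[0, 0, 0], 0.5, -1],
    [[0, 0, 0], 0.5, -1],
    [[0, 0, 0], 0.5, -1],
    [[0, 0, 0], 0.5, -1],
    [[0, 0, 0], 0.5, -1],
    [[0, 0, 0], 0.5, -1],
    [[0, 0, 0], 0.236, -1],
    [[0, 0, 0], 0, -1],
    [[0, 0, 0], 0, -1],
    [[0, 0, 0], 0, -1]
  ]
}}

```text
t: 21.6
eef_pos: [584.1, -37.3, 421.9]
tcp_rot: [3.141, -0.0, 2.706]
ft_force: [1.9, 1.2, -1.9]
opening: 0.458
grip_force: 30.0
```

```bash
python3 st.py; python3 lens.py|head -3
```

```text
t 21.6; eef_pos [584.1105 -37.2806 421.873 ]; tcp_rot [ 3.1415e+00 -1.0000e-04  2.7056e+00]; ft_force [ 1.8952  1.2045 -1.8823]; moment [ 0.0507 -0.3793  0.0166]; opening 0.4579; grip_force 29.9997; j6 -1.311405531040897 tau6 -0.00044375143261277117
px per 2mm [-0.02581293  0.6213225 ]
lens (0.9828510590127422, array([ 0.02661285, -0.6229436 ], dtype=float32))
lensR (0.9796587447660705, array([ 0.03503839, -0.5887171 ], dtype=float32))
```

Lens is one click above the start = 5 above the stop. Release in place, then rise.

Call:
{"op": "move_arm", "data": {
  "commands": [
    [[0, 0, 0], 0, 0.2],
    [[0, 0, 0], 0, 0.6],
    [[0, 0, 0], 0, 1],
    [[0, 0, 0], 0, 1],
    [[0, 0, 0], 0, 1],
    [[0, 0, 0], 0, 1],
    [[0, 0, 0], 0, 1],
    [[0, 0, 0], 0, 1],
    [[0, 0, 0.5], 0, 1],
    [[0, 0, 0.6], 0, 1],
    [[0, 0, 0.6], 0, 1],
    [[0, 0, 0.6], 0, 1],
    [[0, 0, 0.6], 0, 1],
    [[0, 0, 0], 0, 1],
    [[0, 0, 0], 0, 1],
    [[0, 0, 0], 0, 1],
    [[0, 0, 0], 0, 1]
  ]
}}

```text
t: 23.07
eef_pos: [584.1, -37.3, 507.6]
tcp_rot: [-3.141, -0.002, 2.707]
ft_force: [-0.5, -0.1, -0.5]
opening: 1.0
grip_force: 0.0
```

```bash
python3 st.py; python3 lens.py; python3 - <<'E'
from h import *
b=read_camera("side")["image"][:,:,::-1]
a=cv2.imread("pics/side0.png")
f=lambda i:cv2.resize(i[150:270,310:390],None,fx=5,fy=5,interpolation=cv2.INTER_CUBIC)
cv2.imwrite("pics/cmp2.png",np.hstack([f(a),f(b)]))
E
```

```text
t 23.0667; eef_pos [584.1322 -37.3155 507.6444]; tcp_rot [-3.1412e+00 -1.8000e-03  2.7066e+00]; ft_force [-0.4525 -0.0813 -0.4967]; moment [ 0.0261  0.0111 -0.0466]; opening 1.0004; grip_force 0.0; j6 -1.3125080213225526 tau6 0.00018189237380283885
px per 2mm [-0.02581293  0.6213225 ]
lens (0.9850318404590402, array([ 0.04043297, -0.6258835 ], dtype=float32))
lensR (0.9830639293286292, array([ 0.04243249, -0.5949063 ], dtype=float32))
carr (0.8809566262377793, array([-0.0337833,  0.1156424], dtype=float32))
head ref (0.8943055479031699, array([-0.01823713,  0.45034185], dtype=float32))
dishref (0.927397016464608, array([-0.02761976, -0.18310003], dtype=float32))
```

View pics/cmp2.png

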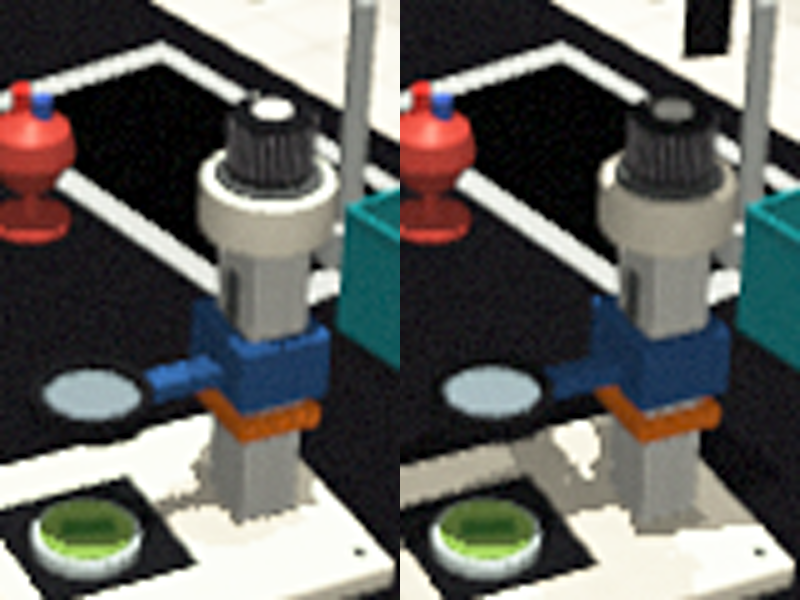

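The released dial stands clear of the gripper; the carriage sits a little higher above the orange stop than at the start, and the dish is unmoved (crop about 88,540 in both).

```bash
python3 -c "
from cell import env
print(env.job_done())"
```

```text
the job is handed in; nothing more can be done
None
```

I turned the dial clockwise 4 clicks until the lens carriage pressed lightly on the orange stop (about 5° past it), then back exactly 5 clicks and let go; the lens ended one click (2 mm) above where it began, the dish had not moved, and the job is handed in.

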